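# Feel along the rim of a bisque dish

### The arm

A 7-joint arm with a two-finger parallel gripper is mounted at the origin on the work surface. World frame = base frame: x ahead of the robot, y to its left, z up, the work surface at z = 0. Lengths are in m, angles in rad, forces in N, time in s.
With the tool pointing down it reaches from about 0.425 to 0.875 m from the base axis. Payload 4.7 kg.
Tool frame: the origin (TCP) lies between the finger pads, 19 mm behind the fingertips; this is the grasp point; z points along the fingers, y is the line along which they close (so a half turn about z gives the same grasp; the last joint's range is limited). The gripper opens to 87 mm and grips with 3 to 60 N. Pads are 19 mm wide; open, the fingers measure 117 mm over their backs; the gripper's body (75 mm by 190 mm) begins 51 mm behind the grasp point.
Start: joints at [-1.213, 0.321, -0.07, 1.45, 0.023, 1.371, -0.057], TCP at [0.219, 0.612, 0.241] pointing down, gripper open.
Joint ranges: [-2.86, 2.86], [-0.3, 2.09], [-1.38, 1.24], [0.06, 2.45], [-1.56, 4.7], [0.09, 2.05], [-2.69, 2.69]. Speed limits (rad/s): [2.57, 2.57, 3.14, 3.14, 3.14, 3.14, 3.14].

### API

Orientations are given as a rotation vector (axis times angle).
In Python, from bench import get_state, get_image, get_calibration, close_job gives the robot as it stands.
- The arm moves only by the tool send_rows, never from a script. Its argument "rows" is a list of rows, each an object of numbers: "hand": the finger opening in mm, from 0 to 87; "x", "y", "z": the shift along the world's x, y, z in mm; "roll": the turn about the world's z in degrees. A call has 1 to 10 rows; each row shifts and turns the commanded pose from where the row before left it; what a row does not reach is not made up. A row lasts 1/10 s, in which the tool goes at most 50 mm and 8.59 degrees, less where a joint would pass 70% of its speed; a pose out of reach is approached as far as the arm can. A call is refused whole if a number of a shift passes 50 or a number of a turn 8.59, either way. A call with a gripper value outside its range is refused whole. The fingers move at their own pace and stop on an object; "force" is the grip in N (left out, the last holds). Time passes only in rows, so rows that do not move let the fingers close. It gives the time, the measured TCP pose, the force, the opening and the grip force at its end, in the units of the state.
- get_state(): the state, without advancing time (a new reading comes with each control period).
- get_image(name): name is "side" or "top" or "wrist"; returns the picture (420x560x3 uint8, blue, green, red); there is no depth.
- get_calibration(name): a dict with "mtx" (3x3 intrinsics, pixels), "world_from_camera" (4x4, takes a point from camera to world coordinates). Camera axes: x right, y down, z forward; pixel columns grow to the right and rows downward; lengths in m; the calibration is good to about 2 mm. A picture is of the moment at which its call begins: read the wrist's pose just before it. get_calibration takes no time and is no camera call; for the wrist camera it gives the pose at the moment of the call.
- close_job(): hands the job in; it is judged then, once.
The state is a dict: "time": time; "joint_positions": joint angles; "qd": joint speeds; "joint_torque": joint torques, N m; "position": TCP position; "tool_rot": TCP orientation; "ft_force": force on the tool from outside, world axes, zero at the start; "torque": the same for the moment, N m; "grip_width": opening from 0.0 (shut) to 1.0 (fully open); "grip_force": force on a finger pad.
Only numpy, scipy, OpenCV 4.12 (cv2) and the standard library are available. Lean on these libraries where they do the work, as an engineer would, in place of code of your own. Each camera call takes 0.05 s, during which the arm holds its last target. There are 200 camera calls.

### The job

Check the rim of the bisque baking dish for chips by feel: with the fingers closed and pointing down, run the fingertips lightly along the top of its rim, starting above the stick handle and going the shorter way round to above the flat lug. Only touch it, without gripping, lifting or shifting the dish, leave everything around and inside it where it is, and finish with the hand clear.

Things in the scene. Friction and masses are not known exactly. Their poses are not given: they have to be found in the camera images.
- dish: the work: round bisque (hard fired clay) baking dish, 0.9 kg, loose on the bat; 212 mm across the rim, 192 mm at the foot, 65 mm tall. The rim is a level rounded bead, 12 mm thick; its crest is a circle of radius 100 mm about the dish's axis, 65 mm above the origin. Origin: centre of the underside (12 mm above the table); its x axis points out along the stick handle, z up
- stick_handle (a point): middle of the dish's round stick handle (66 mm long, up to 30 mm thick), 132 mm from the dish's axis, 25 mm below the rim's top
- lug (a point): middle of the dish's other handle, a short flat lug 70 mm wide that sticks out about 21 mm, 13 mm below the rim's top (its upper face); it lies 130 degrees counterclockwise from the stick handle seen from above, the shorter way round
- bat: the round dark rubber bat the dish stands on, non-slip, fixed to the table, 250 mm across, 12 mm thick; origin at its underside's centre
- rim0 (a point): start of the trace: crest of the rim directly above the stick handle; axes as the dish's, z up
- rim1 (a point): point on the crest of the rim, 26 degrees counterclockwise (from above) from the stick handle, between rim0 and rim2; axes as the dish's, z up
- rim2 (a point): point on the crest of the rim, 52 degrees counterclockwise (from above) from the stick handle, between rim1 and rim3; axes as the dish's, z up
- rim3 (a point): point on the crest of the rim, 78 degrees counterclockwise (from above) from the stick handle, between rim2 and rim4; axes as the dish's, z up
- rim4 (a point): point on the crest of the rim, 104 degrees counterclockwise (from above) from the stick handle, between rim3 and rim5; axes as the dish's, z up
- rim5 (a point): end of the trace: crest of the rim directly above the flat lug; axes as the dish's, z up
- rib: bystander, loose: flat wooden throwing rib, 75 x 45 x 8 mm, lying loose on the dish's floor; origin under its centre, x along its length
- cup: bystander, loose: bisque cup, 64 mm across the rim, 70 mm tall, standing on the table just outside the stretch of rim to be traced (its axis 170 mm from the dish's axis); origin at its underside's centre
- pinch_bowl: bystander, loose: small bisque bowl, 80 mm across, 45 mm tall, on the table beside the dish (its axis 175 mm from the dish's axis), off the stretch to be traced; origin at its underside's centre
- glaze_jar: bystander, loose: clear capped jar, 68 mm across, 100 mm tall, on the table to the robot's left or right of the dish; origin at its underside's centre
- bowl: bystander, loose: plain round bisque bowl without handles, 110 mm across, 60 mm tall, on the table to the robot's left or right of the dish; origin at its underside's centre

How it is judged:
On the way, in this order (a step that is already met when the one before it is completed fails the run):
1. the closed fingertips touch the rim's top above the stick handle (contact force between the fingers and dish above 0.3 N and horizontal distance between the grasp point and rim0 below 0.018 m and z of the grasp point in the frame of dish above 0.071 m), for 0.06 s.
2. they touch the rim's top 26 degrees round from the stick handle towards the lug (contact force between the fingers and dish above 0.3 N and horizontal distance between the grasp point and rim1 below 0.018 m and z of the grasp point in the frame of dish above 0.071 m), for 0.06 s.
3. they touch the rim's top 52 degrees round from the stick handle towards the lug (contact force between the fingers and dish above 0.3 N and horizontal distance between the grasp point and rim2 below 0.018 m and z of the grasp point in the frame of dish above 0.071 m), for 0.06 s.
4. they touch the rim's top 78 degrees round from the stick handle towards the lug (contact force between the fingers and dish above 0.3 N and horizontal distance between the grasp point and rim3 below 0.018 m and z of the grasp point in the frame of dish above 0.071 m), for 0.06 s.
5. they touch the rim's top 104 degrees round from the stick handle towards the lug (contact force between the fingers and dish above 0.3 N and horizontal distance between the grasp point and rim4 below 0.018 m and z of the grasp point in the frame of dish above 0.071 m), for 0.06 s.
6. they touch the rim's top above the flat lug (contact force between the fingers and dish above 0.3 N and horizontal distance between the grasp point and rim5 below 0.018 m and z of the grasp point in the frame of dish above 0.071 m), for 0.06 s.
At the end, for the whole second after the job is handed in: The fingertips touched the rim's top in order at all six rim points (TCP within 18 mm sideways, 6 mm or more above the rim, over 0.3 N); now the hand is clear, the dish at rest, upright (0.06 rad) and within 20 mm of its start, every bystander within 30 mm of its own (distance of each of rim0, rib, cup, pinch_bowl, glaze_jar, bowl from where it was at the start of the episode below 0.03 m and distance of dish from where it was at the start of the episode below 0.02 m and angle between dish's own z axis and vertical below 0.06 rad and linear speed of dish below 0.02 m/s and contact force between the fingers and dish below 0.1 N).
It fails at once if the dish is pressed hard (more than 30 N) (contact force between the fingers and dish above 30 N).
It fails at once if the dish is lifted or tipped: raised more than 10 mm off its bat, or tilted more than 0.1 rad (z of dish in the frame of bat above 0.022 m or angle between dish's own z axis and vertical above 0.1 rad).
It fails at once if the dish is shifted more than 20 mm, or turned so that its rim moves more than 30 mm (distance of dish from where it was at the start of the episode above 0.02 m or distance of rim0 from where it was at the start of the episode above 0.03 m).
It fails at once if a bystander is moved more than 30 mm (distance of any of rib, cup, pinch_bowl, glaze_jar, bowl from where it was at the start of the episode above 0.03 m).
It also fails if it takes over 48 s, if anything falls off the work surface, if the arm or the gripper's body presses on something with over 40 N, if the wrist force passes 120 N, or if a joint passes its speed limit or range.

## Working session

There is one attempt and no reset: what is moved stays moved. The work goes in short steps, Python scripts to look and compute and a tool call to move; the robot and the scene stay as the last step left them, time stands still between calls to the robot, and variables do not carry over. Pictures are saved under pics/ and viewed, at most 10 in all, crops included, and the job is handed in when it is done.

Besides the shell and the picture viewer there is one more tool, called after "Emit:" as name([rows], argument=value, ...), one row to a line, values as JSON. send_rows: Moves the arm, as the interface text tells. Its arguments: {"type":"object","properties":{"rows":{"type":"array","items":{"type":"object","properties":{"hand":{"type":"number"},"x":{"type":"number"},"y":{"type":"number"},"z":{"type":"number"},"roll":{"type":"number"}}}},"force":{"type":"number"}},"required":["rows"]}

```bash
mkdir -p pics
python3 - <<'E'
from bench import *
import cv2,numpy as np
for n in ("top","side"):
    im=get_image(n); cv2.imwrite(f"pics/{n}0.png",im)
    c=get_calibration(n); print(n,np.round(c["mtx"],1).tolist(),np.round(c["world_from_camera"],3).tolist())
s=get_state();print(s["time"],s["position"],s["tool_rot"])
E
```

```text
top [[437.4, 0.0, 278.2], [0.0, 437.4, 198.7], [0.0, 0.0, 1.0]] [[0.004, -0.981, 0.196, 0.305], [-1.0, -0.003, 0.004, -0.003], [-0.004, -0.196, -0.981, 1.328], [0.0, 0.0, 0.0, 1.0]]
side [[425.5, 0.0, 279.4], [0.0, 425.5, 212.8], [0.0, 0.0, 1.0]] [[0.971, -0.179, 0.159, 0.373], [-0.239, -0.714, 0.658, -0.758], [-0.004, -0.677, -0.736, 0.937], [0.0, 0.0, 0.0, 1.0]]
0.1 [0.21899681 0.61151498 0.24023226] [-5.37403875e-01 -3.09507933e+00  2.70583566e-03]
```

View pics/top0.png

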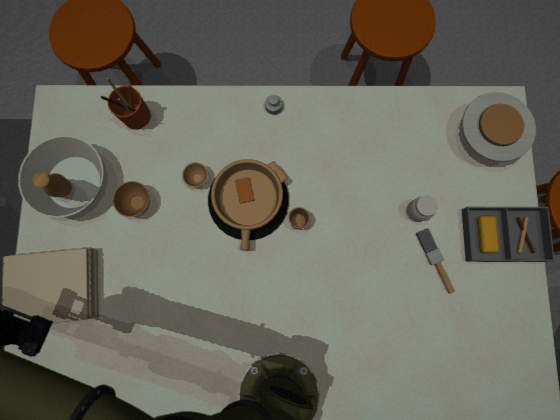

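View pics/side0.png

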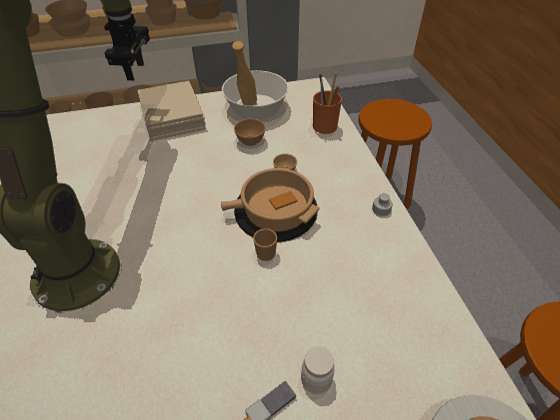

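The top view shows the dish at about (248,195), its handle toward the robot at (245,240), the lug at (279,173), the cup at (299,217) and the small pinch bowl at (195,175). The side view agrees, with the cup next to the stretch to be traced.

```bash
cat > h.py <<'E'
from bench import *
import cv2,numpy as np
from scipy.optimize import least_squares
def ray(c,px,z):
    M,T=c["mtx"],np.array(c["world_from_camera"])
    px=np.atleast_2d(px).astype(float)
    d=np.c_[px,np.ones(len(px))]@np.linalg.inv(M).T@T[:3,:3].T
    o=T[:3,3]; return (o+d*((z-o[2])/d[:,2])[:,None])[:,:2]
def fit(P,R):
    return least_squares(lambda q:np.hypot(*(P-q[:2]).T)-R,P.mean(0),loss="soft_l1",f_scale=0.0015)
def pix(c,p):
    T=np.linalg.inv(np.array(c["world_from_camera"])); q=T[:3,:3]@p+T[:3,3]; u=c["mtx"]@q; return u[:2]/u[2]
E
cat > m.py <<'E'
from h import *
for n,roi in (("top",(200,290,150,255)),("side",(210,325,160,235))):
    c=get_calibration(n); im=cv2.imread(f"pics/{n}0.png"); hsv=cv2.cvtColor(im,cv2.COLOR_BGR2HSV)
    m=((hsv[...,0]<20)&(hsv[...,1]>75)&(hsv[...,2]>75)).astype(np.uint8)*255
    cs,_=cv2.findContours(m,cv2.RETR_EXTERNAL,cv2.CHAIN_APPROX_NONE)
    for k in cs:
        x,y,w,h=cv2.boundingRect(k)
        if cv2.contourArea(k)>150 and 90<x<330 and 120<y<270: print(n,(x,y,w,h),cv2.contourArea(k))
    k=max((k for k in cs if roi[0]-5<=cv2.boundingRect(k)[0]<roi[1]+20 and roi[2]-5<=cv2.boundingRect(k)[1]<roi[3]),key=cv2.contourArea)[:,0]
    P=ray(c,k,0.071); q=P
    for it in range(4):
        f=fit(q,0.106); C=f.x; r=np.hypot(*(P-C).T); q=P[abs(r-.106)<.006]
    cam=np.array(c["world_from_camera"])[:2,3]
    far=P[((P-C)@(C-cam)>-.02)&(abs(r-.106)<.005)]; f2=fit(far,.106)
    print(n,"C",C,len(q),"far-only",f2.x,len(far),np.abs(f2.fun).mean())
    C=f2.x
    for nm,z,lo in (("handle",.052,.125),("lug",.064,.113)):
        P=ray(c,k,z); d=P-C; r=np.hypot(*d.T); a=np.degrees(np.arctan2(d[:,1],d[:,0]))
        s=r>lo; print(nm,"angles",np.round(np.c_[a,r*1000][s][::4],0).astype(int).tolist())
    if n=="top": cv2.imwrite("pics/crop.png",cv2.resize(np.hstack([im[140:260,160:330],cv2.cvtColor(m,cv2.COLOR_GRAY2BGR)[140:260,160:330]]),None,fx=2.3,fy=2.3))
E
python3 m.py
```

```text
top (288, 207, 22, 22) 334.0
top (113, 181, 37, 36) 988.5
top (182, 162, 26, 26) 476.0
top (211, 159, 76, 91) 4080.5
top C [0.57281344 0.09542206] 189 far-only [0.5705091  0.09489141] 132 0.0018792338186034358
handle angles [[174, 125], [174, 137], [174, 149], [174, 160], [178, 159], [-180, 154], [-180, 142], [-180, 130], [-62, 129], [-56, 128], [-48, 126], [-41, 129], [-35, 126]]
lug angles [[173, 115], [174, 126], [175, 138], [174, 150], [175, 161], [179, 160], [-179, 155], [-179, 143], [-179, 132], [-178, 120], [-68, 117], [-64, 128], [-57, 126], [-49, 124], [-42, 126], [-36, 123]]
side (221, 153, 98, 95) 4407.0Traceback (most recent call last):
  File "m.py", line 9, in <module>
    k=max((k for k in cs if roi[0]-5<=cv2.boundingRect(k)[0]<roi[1]+20 and roi[2]-5<=cv2.boundingRect(k)[1]<roi[3]),key=cv2.contourArea)[:,0]
      ~~~^^^^^^^^^^^^^^^^^^^^^^^^^^^^^^^^^^^^^^^^^^^^^^^^^^^^^^^^^^^^^^^^^^^^^^^^^^^^^^^^^^^^^^^^^^^^^^^^^^^^^^^^^^^^^^^^^^^^^^^^^^^^^^^
ValueError: max() iterable argument is empty
```

View pics/crop.png

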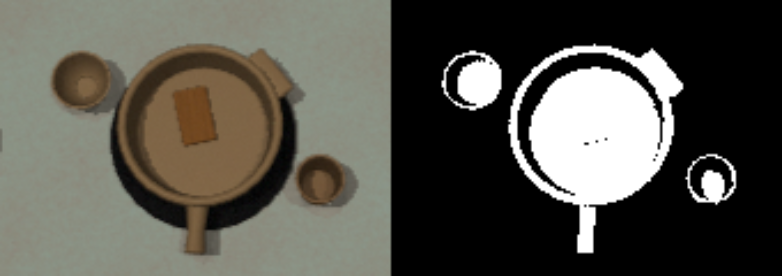

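The mask contour gives a dish centre of about (0.572, 0.095), with the handle at about 177° and the lug at about -51°. That fits the expected 130° between them. I'll close the fingers and travel to above rim0, at about (0.472, 0.099).

Emit:
send_rows([
  {"hand": 0, "x": 17, "y": -34},
  {"hand": 0, "x": 17, "y": -34},
  {"hand": 0, "x": 17, "y": -34},
  {"hand": 0, "x": 17, "y": -34},
  {"hand": 0, "x": 17, "y": -34},
  {"hand": 0, "x": 17, "y": -34},
  {"hand": 0, "x": 17, "y": -34},
  {"hand": 0, "x": 17, "y": -34},
  {"hand": 0, "x": 17, "y": -34},
  {"hand": 0, "x": 17, "y": -34},
], force=10)

```text
schema error: expected keys hand, x, y, z, roll
```

Emit:
send_rows([
  {"hand": 0, "x": 17, "y": -34},
  {"hand": 0, "x": 17, "y": -34},
  {"hand": 0, "x": 17, "y": -34},
  {"hand": 0, "x": 17, "y": -34},
  {"hand": 0, "x": 15, "y": -36},
  {"hand": 0},
  {"hand": 0},
  {"hand": 0},
])

```text
schema error: expected keys hand, x, y, z, roll
```

Emit:
send_rows([
  {"hand": 0, "x": 17, "y": -34, "z": 0, "roll": 0},
  {"hand": 0, "x": 17, "y": -34, "z": 0, "roll": 0},
  {"hand": 0, "x": 17, "y": -34, "z": 0, "roll": 0},
  {"hand": 0, "x": 17, "y": -34, "z": 0, "roll": 0},
  {"hand": 0, "x": 17, "y": -34, "z": 0, "roll": 0},
  {"hand": 0, "x": 17, "y": -34, "z": 0, "roll": 0},
  {"hand": 0, "x": 17, "y": -34, "z": 0, "roll": 0},
  {"hand": 0, "x": 17, "y": -34, "z": 0, "roll": 0},
  {"hand": 0, "x": 17, "y": -34, "z": 0, "roll": 0},
  {"hand": 0, "x": 17, "y": -34, "z": 0, "roll": 0},
], force=10)

```text
time: 1.1
position: [0.3894, 0.2703, 0.241]
tool_rot: [-0.537, -3.095, 0.0]
ft_force: [0.6, 1.0, 0.2]
grip_width: 0.175
grip_force: 0.0
```

Emit:
send_rows([
  {"hand": 0, "x": 17, "y": -34, "z": 0, "roll": 0},
  {"hand": 0, "x": 17, "y": -34, "z": 0, "roll": 0},
  {"hand": 0, "x": 17, "y": -34, "z": 0, "roll": 0},
  {"hand": 0, "x": 17, "y": -34, "z": 0, "roll": 0},
  {"hand": 0, "x": 15, "y": -36, "z": 0, "roll": 0},
  {"hand": 0, "x": 0, "y": 0, "z": 0, "roll": 0},
  {"hand": 0, "x": 0, "y": 0, "z": 0, "roll": 0},
  {"hand": 0, "x": 0, "y": 0, "z": 0, "roll": 0},
])

```text
time: 1.9
position: [0.4715, 0.1012, 0.241]
tool_rot: [-0.535, -3.095, -0.0]
ft_force: [0.4, 0.6, -0.7]
grip_width: 0.009
grip_force: 0.0
```

Emit:
send_rows([
  {"hand": 0, "x": 0, "y": -2, "z": -30, "roll": 0},
  {"hand": 0, "x": 0, "y": 0, "z": -30, "roll": 0},
  {"hand": 0, "x": 0, "y": 0, "z": -30, "roll": 0},
  {"hand": 0, "x": 0, "y": 0, "z": -25, "roll": 0},
  {"hand": 0, "x": 0, "y": 0, "z": -10, "roll": 0},
  {"hand": 0, "x": 0, "y": 0, "z": -5, "roll": 0},
  {"hand": 0, "x": 0, "y": 0, "z": -3, "roll": 0},
  {"hand": 0, "x": 0, "y": 0, "z": 0, "roll": 0},
  {"hand": 0, "x": 0, "y": 0, "z": 0, "roll": 0},
])

```text
time: 2.8
position: [0.4729, 0.0983, 0.1093]
tool_rot: [0.537, 3.094, 0.002]
ft_force: [0.3, 0.3, 0.9]
grip_width: 0.007
grip_force: 0.0
```

Run:
```python
from h import *
ims=[]
for n,(a,b) in (("wrist",(0,0)),("side",(0,0))):
    im=get_image(n); ims.append(im if n=="wrist" else cv2.resize(im[140:280,200:340],(420,420)))
cv2.imwrite("pics/w1.png",cv2.resize(np.hstack(ims),None,fx=.8,fy=.8)); print(get_state()["position"],get_state()["ft_force"])
```

```text
[0.47271536 0.09815663 0.10912115] [-0.94802532 -0.22095272 -0.06487035]
```

View pics/w1.png

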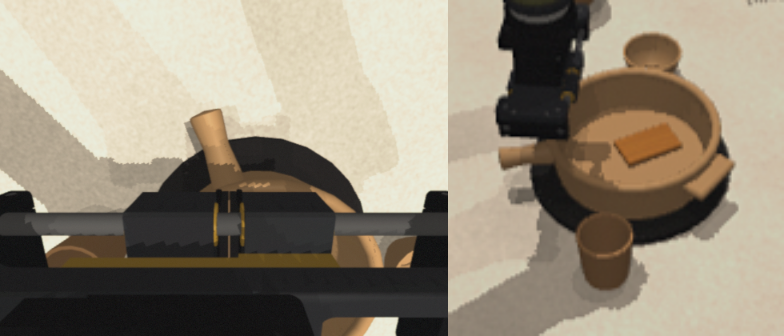

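In the wrist and side views the closed fingers are above the rim at the handle, with the handle at (215,140) on the left. I'll lower in small steps until they touch.

Emit:
send_rows([
  {"hand": 0, "x": 0, "y": 0, "z": -3, "roll": 0},
  {"hand": 0, "x": 0, "y": 0, "z": -3, "roll": 0},
  {"hand": 0, "x": 0, "y": 0, "z": -2, "roll": 0},
  {"hand": 0, "x": 0, "y": 0, "z": -2, "roll": 0},
  {"hand": 0, "x": 0, "y": 0, "z": 0, "roll": 0},
])

```text
time: 3.4
position: [0.4719, 0.0979, 0.0979]
tool_rot: [-0.537, -3.095, 0.001]
ft_force: [-0.2, 0.5, 0.8]
grip_width: 0.005
grip_force: 0.0
```

Emit:
send_rows([
  {"hand": 0, "x": 0, "y": 0, "z": -1, "roll": 0},
  {"hand": 0, "x": 0, "y": 0, "z": -1, "roll": 0},
  {"hand": 0, "x": 0, "y": 0, "z": -1, "roll": 0},
  {"hand": 0, "x": 0, "y": 0, "z": 0, "roll": 0},
])

```text
time: 3.8
position: [0.4722, 0.098, 0.0959]
tool_rot: [-0.537, -3.095, -0.0]
ft_force: [-1.9, 0.7, 4.5]
grip_width: 0.004
grip_force: 2.6
```

Contact at z = 0.096 m, as expected (0.077 + 0.019), at about 4.5 N. Next I'll compute the arc increments.

Run:
```python
import numpy as np
a=np.radians(177.5+2.6*np.arange(51)); P=np.round(100*np.c_[np.cos(a),np.sin(a)]+[572,95],1)
D=np.round(np.diff(P,axis=0),1)
for k in range(5): print(P[10*k+10],D[10*k:10*k+10].tolist())
```

```text
[480.3  55.1] [[-0.1, -4.6], [0.1, -4.5], [0.3, -4.5], [0.5, -4.5], [0.8, -4.5], [0.9, -4.5], [1.1, -4.4], [1.4, -4.3], [1.5, -4.3], [1.7, -4.2]]
[507.1  19. ] [[1.9, -4.1], [2.1, -4.0], [2.3, -4.0], [2.4, -3.8], [2.6, -3.7], [2.8, -3.6], [2.9, -3.4], [3.1, -3.3], [3.3, -3.2], [3.4, -3.0]]
[547.   -1.8] [[3.5, -2.9], [3.6, -2.7], [3.8, -2.6], [3.8, -2.3], [4.0, -2.2], [4.1, -2.0], [4.2, -1.8], [4.2, -1.6], [4.3, -1.5], [4.4, -1.2]]
[591.9  -3. ] [[4.4, -1.1], [4.4, -0.8], [4.5, -0.6], [4.6, -0.4], [4.5, -0.3], [4.5, 0.0], [4.6, 0.2], [4.5, 0.4], [4.5, 0.6], [4.4, 0.8]]
[632.9  15.7] [[4.5, 1.0], [4.3, 1.2], [4.4, 1.4], [4.2, 1.6], [4.2, 1.8], [4.1, 2.0], [3.9, 2.1], [3.9, 2.4], [3.8, 2.5], [3.7, 2.7]]
```

Emit:
send_rows([
  {"hand": 0, "x": -0.1, "y": -4.6, "z": -0.4, "roll": 0},
  {"hand": 0, "x": 0.1, "y": -4.5, "z": 0, "roll": 0},
  {"hand": 0, "x": 0.3, "y": -4.5, "z": 0, "roll": 0},
  {"hand": 0, "x": 0.5, "y": -4.5, "z": 0, "roll": 0},
  {"hand": 0, "x": 0.8, "y": -4.5, "z": 0, "roll": 0},
  {"hand": 0, "x": 0.9, "y": -4.5, "z": 0, "roll": 0},
  {"hand": 0, "x": 1.1, "y": -4.4, "z": 0, "roll": 0},
  {"hand": 0, "x": 1.4, "y": -4.3, "z": 0, "roll": 0},
  {"hand": 0, "x": 1.5, "y": -4.3, "z": 0, "roll": 0},
  {"hand": 0, "x": 1.7, "y": -4.2, "z": 0, "roll": 0},
])

```text
time: 4.8
position: [0.4807, 0.0557, 0.0959]
tool_rot: [0.536, 3.095, 0.005]
ft_force: [-1.8, 6.6, 8.1]
grip_width: 0.007
grip_force: 4.0
```

Emit:
send_rows([
  {"hand": 0, "x": 1.9, "y": -4.1, "z": 0.4, "roll": 0},
  {"hand": 0, "x": 2.1, "y": -4.0, "z": 0, "roll": 0},
  {"hand": 0, "x": 2.3, "y": -4.0, "z": 0, "roll": 0},
  {"hand": 0, "x": 2.4, "y": -3.8, "z": 0, "roll": 0},
  {"hand": 0, "x": 2.6, "y": -3.7, "z": 0, "roll": 0},
  {"hand": 0, "x": 2.8, "y": -3.6, "z": 0, "roll": 0},
  {"hand": 0, "x": 2.9, "y": -3.4, "z": 0, "roll": 0},
  {"hand": 0, "x": 3.1, "y": -3.3, "z": 0, "roll": 0},
  {"hand": 0, "x": 3.3, "y": -3.2, "z": 0, "roll": 0},
  {"hand": 0, "x": 3.4, "y": -3.0, "z": 0, "roll": 0},
])

```text
time: 5.8
position: [0.5055, 0.0196, 0.0959]
tool_rot: [-0.535, -3.091, -0.004]
ft_force: [-8.2, 6.5, 12.5]
grip_width: 0.005
grip_force: 6.3
```

Emit:
send_rows([
  {"hand": 0, "x": 0, "y": 0, "z": 0.5, "roll": 0},
  {"hand": 0, "x": 0, "y": 0, "z": 0.4, "roll": 0},
])

```text
time: 6.0
position: [0.507, 0.0174, 0.0961]
tool_rot: [-0.537, -3.095, 0.0]
ft_force: [-0.6, 0.6, 1.1]
grip_width: 0.002
grip_force: 0.6
```

Run:
```python
from h import *
s=get_state();print(s["position"],s["ft_force"])
a=cv2.imread("pics/top0.png"); im=get_image("top"); cv2.imwrite("pics/top1.png",im)
for n,i in (("0",a),("1",im)):
    hsv=cv2.cvtColor(i,cv2.COLOR_BGR2HSV); m=((hsv[...,0]<20)&(hsv[...,1]>75)&(hsv[...,2]>75)).astype(np.uint8)*255
    r=m.copy(); r[:, :265]=0; r[185:]=0; r[:,300:]=0
    M=cv2.moments(r,True); print(n,M["m10"]/M["m00"],M["m01"]/M["m00"],M["m00"])
cv2.imwrite("pics/cmp.png",cv2.resize(np.hstack([a[140:260,160:330],im[140:260,160:330]]),None,fx=2.3,fy=2.3))
```

```text
[0.50698165 0.01739099 0.09613379] [-0.55830985  0.60910874  1.10191865]
0 274.4166666666667 173.8846153846154 312.0
1 271.4375 164.66666666666666 48.0
```

View pics/cmp.png

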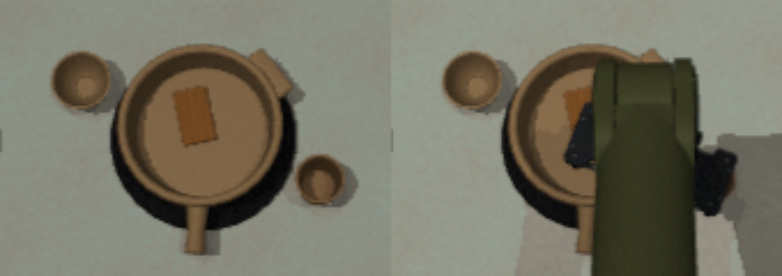

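The dish hasn't visibly moved: the handle, left rim and pinch bowl sit in the same place in both pictures. I'll continue with a lighter press.

Emit:
send_rows([
  {"hand": 0, "x": 3.5, "y": -2.9, "z": -0.3, "roll": 0},
  {"hand": 0, "x": 3.6, "y": -2.7, "z": 0, "roll": 0},
  {"hand": 0, "x": 3.8, "y": -2.6, "z": 0, "roll": 0},
  {"hand": 0, "x": 3.8, "y": -2.3, "z": 0, "roll": 0},
  {"hand": 0, "x": 4.0, "y": -2.2, "z": 0, "roll": 0},
  {"hand": 0, "x": 4.1, "y": -2.0, "z": 0, "roll": 0},
  {"hand": 0, "x": 4.2, "y": -1.8, "z": 0, "roll": 0},
  {"hand": 0, "x": 4.2, "y": -1.6, "z": 0, "roll": 0},
  {"hand": 0, "x": 4.3, "y": -1.5, "z": 0, "roll": 0},
  {"hand": 0, "x": 4.4, "y": -1.2, "z": 0, "roll": 0},
])

```text
time: 7.05
position: [0.5446, -0.0032, 0.0959]
tool_rot: [-0.536, -3.089, 0.0]
ft_force: [-9.6, 2.2, 12.3]
grip_width: 0.004
grip_force: 5.9
```

Emit:
send_rows([
  {"hand": 0, "x": 0, "y": 0, "z": 0, "roll": 0},
])

```text
time: 7.15
position: [0.5455, -0.0036, 0.096]
tool_rot: [-0.537, -3.091, 0.001]
ft_force: [-5.4, 2.6, 9.1]
grip_width: 0.004
grip_force: 4.8
```

Emit:
send_rows([
  {"hand": 0, "x": 4.4, "y": -0.6, "z": 0.5, "roll": 0},
  {"hand": 0, "x": 4.4, "y": -0.3, "z": 0, "roll": 0},
  {"hand": 0, "x": 4.5, "y": -0.1, "z": 0, "roll": 0},
  {"hand": 0, "x": 4.6, "y": -0.4, "z": 0, "roll": 0},
  {"hand": 0, "x": 4.5, "y": -0.3, "z": 0, "roll": 0},
  {"hand": 0, "x": 4.5, "y": 0, "z": 0, "roll": 0},
  {"hand": 0, "x": 4.6, "y": 0.2, "z": 0, "roll": 0},
  {"hand": 0, "x": 4.5, "y": 0.4, "z": 0, "roll": 0},
  {"hand": 0, "x": 4.5, "y": 0.6, "z": 0, "roll": 0},
  {"hand": 0, "x": 4.4, "y": 0.8, "z": 0, "roll": 0},
])

```text
time: 8.15
position: [0.5924, -0.0028, 0.0963]
tool_rot: [0.537, 3.095, 0.0]
ft_force: [0.0, -0.1, 0.9]
grip_width: 0.004
grip_force: 0.0
```

Emit:
send_rows([
  {"hand": 0, "x": 0, "y": 0, "z": 0, "roll": 0},
])

```text
time: 8.25
position: [0.5926, -0.0026, 0.0964]
tool_rot: [0.537, 3.095, 0.0]
ft_force: [0.4, -0.1, -0.7]
grip_width: 0.002
grip_force: 0.0
```

Contact was lost after rim3, and I'm now at rim4. I'll press lightly here.

Emit:
send_rows([
  {"hand": 0, "x": 0, "y": 0, "z": -0.4, "roll": 0},
  {"hand": 0, "x": 0, "y": 0, "z": -0.3, "roll": 0},
  {"hand": 0, "x": 0, "y": 0, "z": 0, "roll": 0},
])

```text
time: 8.55
position: [0.5922, -0.0028, 0.0961]
tool_rot: [0.537, 3.094, 0.001]
ft_force: [0.4, 0.4, 2.3]
grip_width: 0.002
grip_force: 1.2
```

Emit:
send_rows([
  {"hand": 0, "x": 0, "y": 0, "z": -0.2, "roll": 0},
  {"hand": 0, "x": 0, "y": 0, "z": 0, "roll": 0},
  {"hand": 0, "x": 4.5, "y": 1.0, "z": 0, "roll": 0},
  {"hand": 0, "x": 4.3, "y": 1.2, "z": 0, "roll": 0},
  {"hand": 0, "x": 4.4, "y": 1.4, "z": 0, "roll": 0},
  {"hand": 0, "x": 4.2, "y": 1.6, "z": 0, "roll": 0},
  {"hand": 0, "x": 4.2, "y": 1.8, "z": 0, "roll": 0},
  {"hand": 0, "x": 4.1, "y": 2.0, "z": 0, "roll": 0},
])

```text
time: 9.35
position: [0.615, 0.0034, 0.0959]
tool_rot: [-0.539, -3.089, 0.005]
ft_force: [-8.0, -3.3, 12.4]
grip_width: 0.007
grip_force: 6.0
```

Emit:
send_rows([
  {"hand": 0, "x": 3.9, "y": 2.1, "z": 0, "roll": 0},
  {"hand": 0, "x": 3.9, "y": 2.4, "z": 0, "roll": 0},
  {"hand": 0, "x": 3.8, "y": 2.5, "z": 0, "roll": 0},
  {"hand": 0, "x": 3.7, "y": 2.7, "z": 0, "roll": 0},
  {"hand": 0, "x": 0, "y": 0, "z": 0, "roll": 0},
  {"hand": 0, "x": 0, "y": 0, "z": 0, "roll": 0},
])

```text
time: 9.95
position: [0.6318, 0.0133, 0.096]
tool_rot: [-0.539, -3.093, 0.005]
ft_force: [-3.7, -3.7, 8.5]
grip_width: 0.009
grip_force: 4.1
```

The tips are touching at rim5 with about 8 N, so I'll lift clear.

Emit:
send_rows([
  {"hand": 0, "x": 0, "y": 0, "z": 1, "roll": 0},
  {"hand": 0, "x": 0, "y": 0, "z": 5, "roll": 0},
  {"hand": 0, "x": 0, "y": 0, "z": 30, "roll": 0},
  {"hand": 0, "x": 0, "y": 0, "z": 40, "roll": 0},
  {"hand": 0, "x": 0, "y": -30, "z": 40, "roll": 0},
  {"hand": 0, "x": 0, "y": -40, "z": 0, "roll": 0},
  {"hand": 0, "x": 0, "y": -40, "z": 0, "roll": 0},
  {"hand": 0, "x": 0, "y": -40, "z": 0, "roll": 0},
  {"hand": 0, "x": 0, "y": -40, "z": 0, "roll": 0},
  {"hand": 0, "x": 0, "y": 0, "z": 0, "roll": 0},
])

```text
time: 10.95
position: [0.6309, -0.1827, 0.2116]
tool_rot: [0.553, 3.092, -0.008]
ft_force: [-0.1, -0.4, -0.0]
grip_width: 0.006
grip_force: 0.0
```

Run:
```python
from h import *
a=cv2.imread("pics/top0.png"); im=get_image("top"); cv2.imwrite("pics/top2.png",im)
cv2.imwrite("pics/cmp2.png",cv2.resize(np.hstack([a[140:260,160:330],im[140:260,160:330]]),None,fx=2.3,fy=2.3))
```

```text
(no output)
```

View pics/cmp2.png

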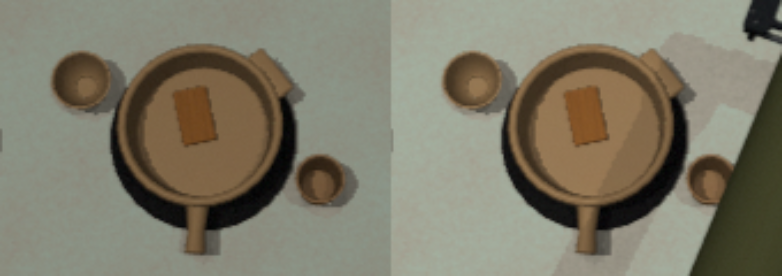

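The dish, rib, cup and pinch bowl sit where they were in the first picture, and the hand is clear. All six rim points were reached with contact, so I'm handing in.

```bash
python3 -c "
from bench import *
print(close_job())"
```

```text
the job is handed in; nothing more can be done
None
```

The closed fingertips traced the rim from the stick handle to the lug and touched all six points, with measured forces up to about 12 N; contact was lost between 78° and 104°, so that stretch was only partly felt. The dish and the items beside it look unmoved, the hand is clear, and the job is handed in with no verdict shown.

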